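Hold the test probe on the adapter's gold pad

TASK

Take the yellow test probe out of its blue stand and, going in through the window of the orange-framed nest, hold its sprung tip on the gold pad of the adapter there, with the probe square to the sloping case and pressed lightly so that the tip is about half-way in, never driven in hard. Finish with the robot still holding the probe steadily in place like that; do not set it down. Do not knock the window frames, do not touch the adapter in the green-framed nest, and leave everything else where it is.

Things in the scene. Friction and masses are not known exactly. Their poses are not given: they have to be found in the camera images.
- probe: spring-tip probe, upright in the stand: round yellow handle, 20 mm diameter; at its foot a flange 30 mm across, 6 mm thick; below it a steel nose 9 mm diameter, 45 mm long, then the gold tip. Origin: centre of the flange's underside; z along the probe, tip to handle (up at start). Tip end at z = -61 mm when out, handle end at z = +104 mm. About 0.1 kg
- tip (a joint): how far the gold sprung tip is pushed into the nose, in m: 0 = fully out, 0.012 = fully in (bottomed). It slides along the probe's z axis; the spring takes about 0.9 N to start and 0.3 N more per mm (2.7 N half-way, 4.5 N fully in)
- tip_end (a point): the outer end of the gold tip, which is 6 mm in diameter with a round end
- stand: blue square block 64 x 64 x 75 mm high, fixed, with an upright hole 14 mm across in its middle in which the probe's nose hangs; the probe's flange rests on its top (z = 75 mm); the handle stands 81 to 179 mm above the bench. Lift the probe about 65 mm to clear the block. Origin = centre of its underside
- adapter_orange: adapter clamped in the nest with the ORANGE frame: black case 46 x 26 x 11 mm; gold pad 12 mm across mid-top, orange ring 20 mm across round it. Origin: pad centre on the case's top face, 55 mm above the bench. z = outward normal of the sloping face, 0.35 rad (20 deg) off vertical, leaning roughly to the robot; x = up the slope, along the plug. Fixed. Probe this one.
- guard_orange: orange window frame with the grey sloping plate under it, fixed; origin and axes of adapter_orange. Orange sheet 110 (x) x 90 (y) mm parallel to the case, underside 20 mm and top 25 mm above the pad along z, on four posts; its window, centred over the pad, is 48 (x) x 42 (y) mm.
- adapter_green: adapter clamped in the nest with the GREEN frame: black case 46 x 26 x 11 mm; gold pad 12 mm across mid-top, green ring 20 mm across round it. Origin: pad centre on the case's top face, 55 mm above the bench. z = outward normal of the sloping face, 0.35 rad (20 deg) off vertical, leaning roughly to the robot; x = up the slope, along the plug. Fixed. Not to be touched.
- guard_green: green window frame with the grey sloping plate under it, fixed; origin and axes of adapter_green. Green sheet 110 (x) x 90 (y) mm parallel to the case, underside 20 mm and top 25 mm above the pad along z, on four posts; its window, centred over the pad, is 48 (x) x 42 (y) mm.
- spare_0: loose black adapter with a steel plug, 34 x 20 x 10 mm plus plug, lying on the bench; origin at the centre of its underside. Bystander.
- spare_1: loose black adapter with a steel plug, 34 x 20 x 10 mm plus plug, lying on the bench; origin at the centre of its underside. Bystander.
- tape_roll: grey roll (ring) 72 mm across and 18 mm high lying flat; origin at the centre of its underside. Bystander.
- cleaner: white bottle 52 mm across and 130 mm high with a red cap; origin at the centre of its underside. Bystander.
- driver: screwdriver lying on the bench; origin under its middle. Bystander.
- shell_tray: small open blue tray 160 x 100 x 35 mm; origin at the centre of its underside. Bystander.

How it is judged (in metres and radians):
On the way, in this order (a step that is already met when the one before it is completed fails the run):
1. the gripper has lifted the probe clear of its stand (z of tip_end in the frame of stand above 0.08 m and contact force between the fingers and probe above 1 N and contact force between probe and stand below 0.2 N), for 0.2 s.
2. the probe's tip is inside the window of the orange frame, below the frame's top and over the adapter (z of tip_end in the frame of guard_orange below 0.022 m and distance between tip_end and adapter_orange below 0.03 m), for 0.1 s.
At the end, for the whole second after the job is handed in: The robot grips the still probe (over 2 N); its tip is within 6.5 mm of the centre of the orange-ringed pad, probe within 0.17 rad of the case's normal, handle outward; tip pushed in 2.5 to 9.5 of 12 mm, pressing 0.8 to 6 N; probe not leaning on frame (0.5 N) or stand (distance between tip_end and adapter_orange below 0.0065 m and angle between the z axis of probe and the z axis of adapter_orange, either way round below 0.17 rad and z of probe in the frame of adapter_orange above 0.04 m and value of joint tip between 0.0025 and 0.0095 m and contact force between probe and adapter_orange between 0.8 and 6 N and contact force between the fingers and probe above 2 N and contact force between probe and guard_orange below 0.5 N and contact force between probe and stand below 0.2 N and linear speed of probe below 0.02 m/s); the arm keeps its last pose, push and grip.
It fails at once if the probe is driven hard onto the adapter or its nest (over 15 N) (contact force between probe and adapter_orange above 15 N or contact force between probe and guard_orange above 15 N).
It fails at once if the robot itself or the probe knocks a window frame (over 15 N) (contact force between any of the arm, the fingers and guard_orange above 15 N or contact force between any of the arm, the fingers, probe and guard_green above 15 N).
It fails at once if the adapter in the green-framed nest is touched (contact force between any of probe, the fingers, the arm and adapter_green above 0.3 N).
It fails at once if a bystander is moved by more than 30 mm (distance of any of spare_0, spare_1, tape_roll, cleaner, driver, shell_tray from where it was at the start of the episode above 0.03 m).
It also fails if it takes over 35 s, if anything falls off the work surface, if the arm or the gripper's body presses on something with over 40 N, if the wrist force passes 120 N, or if a joint passes its speed limit or range.

ROBOT

A 6-joint arm with a two-finger parallel gripper is mounted at the origin on the work surface. World frame = base frame: x ahead of the robot, y to its left, z up, the work surface at z = 0. Lengths are in mm, angles in rad, forces in N, time in s.
With the tool pointing down it reaches from about 350 to 875 mm from the base axis. Payload 4.2 kg.
Tool frame: the origin (TCP) lies midway between the tips of the shut fingers; the grasp point (between the pads) lies 19 mm behind it (arm.grip_point_offset is the distance from the TCP to the grasp point, in mm); y points along the fingers, z is the direction in which the jaws open and shut, and the axes are right-handed (so a half turn about y gives the same grasp; the last joint's range is limited). The gripper opens to 85 mm and grips with 20 to 120 N. Pads are 22 mm wide; open, the fingers measure 114 mm over their backs; the gripper's body (76 mm by 85 mm) begins 54 mm behind the grasp point. The pads swing forward as they close: fully open they stand 13 mm farther back than shut.
Start: joints at [-0.844, 0.385, 0.008, 0, -1.194, -0.259], TCP at [281.838, -557.823, 231.312] pointing down, gripper open.
Joint ranges: [-3.14, 3.14], [-1.21, 2.06], [-1.07, 1.41], [-3.16, 2.05], [-2.99, -0.16], [-3.1, 3.1]. Speed limits (rad/s): [2.79, 2.79, 3.14, 3.14, 3.14, 3.14].

INTERFACE

Orientations are given as a unit quaternion [x, y, z, w].
In Python, from bench import arm, optics, job_done, spotter gives the robot as it stands.
- The arm moves only by the tool jog_arm, never from a script. Its arguments are lists of equal length, an entry for each row: "translation": the shift along the tool's x, y, z in units of 50 mm (1.0 is 50 mm), a list of three; "rot": the turn, a rotation vector about the tool's x, y, z in units of 8 degrees (1.0 is 8 degrees), a list of three; "gripper": the opening, from 0 (shut) to 1 (fully open). A call has 1 to 20 rows; each row is the pose to reach, as a shift and turn from the pose measured when the call began, along the tool's axes at that moment; what a row does not reach only later rows make up. A row lasts 1/10 s, in which the tool goes at most 50 mm and 8.59 degrees, less where a joint would pass 70% of its speed; a pose out of reach is approached as far as the arm can. A call with a gripper value outside its range is refused whole. The fingers move at their own pace and stop on an object; the grip force is fixed at half the most. Time passes only in rows, so rows that repeat a pose let the fingers close. It gives the time, the measured TCP pose, the force and the opening at its end, in the units of the state.
- arm.read_state(): the state, without advancing time (a new reading comes with each control period).
- optics.get_image(name): name is "scene" or "top" or "wrist"; returns a dict with "frame" (384x512x3 uint8, red, green, blue), "mtx" (3x3 intrinsics, pixels), "xyz" and "attitude" of the camera in the world; the wrist camera has in their place "T_tool_cam" (4x4, takes a point from camera to tool coordinates, whose origin is the TCP and whose axes are the tool frame's). Camera axes: x right, y down, z forward; pixel columns grow to the right and rows downward; lengths in mm; the calibration is good to about 2 mm. A picture is of the moment at which its call begins: read the wrist's pose just before it. There is no depth.
- job_done(): hands the job in, once; it reports no verdict.
Trained networks look in the newest picture that a camera, given by its name, has taken for a name from the list of things; names that differ only in an ending like _2 or _b are one class to them, and where a whole thing is asked for, a point or a joint stands for the part that bears it (a point fixed in the world has none). Each returns a list of dicts, best first, with "score" (0 to 1); they miss things now and then, are a little off and sometimes report something else, mostly with a low value. They report only what shows in the picture. A call takes as long as a camera call.
- spotter.look_for(camera, thing): "centre" ([x, y, z] in mm, in the coordinates of the camera as it stood for that picture, good to about 4 mm: the middle of the surface that is visible of it).
The state is a dict: "clock": time; "joints": joint angles; "joint_vel": joint speeds; "joint_efforts": joint torques, N m; "position": TCP position; "ee_rot": TCP orientation; "contact_force": force on the tool from outside, world axes, zero at the start; "wrist_torque": the same for the moment, N m; "gripper_width": finger opening in mm.
Only numpy, scipy, OpenCV 4.12 (cv2) and the standard library are available. Lean on these libraries where they do the work, as an engineer would, in place of code of your own. Each camera call takes 0.05 s, during which the arm holds its last target. There are 200 camera calls.

## Working session

There is one attempt and no reset: what is moved stays moved. The work goes in short steps, Python scripts to look and compute and a tool call to move; the robot and the scene stay as the last step left them, time stands still between calls to the robot, and variables do not carry over. Pictures are saved under pics/ and viewed, about 8 in all and at most 12, crops included, and the job is handed in when it is done.

Besides the shell and the picture viewer there is one more tool, called after "Request:" as name(argument=value, ...) on one line, values as JSON. jog_arm: Moves the arm, as the interface text tells. Its arguments: {"type":"object","properties":{"translation":{"type":"array"},"rot":{"type":"array"},"gripper":{"type":"array"}},"required":["translation","rot","gripper"]}

```bash
ls; mkdir -p pics; cat > h.py <<'E'
import numpy as np, cv2
from scipy.spatial.transform import Rotation as R
from bench import arm, optics, spotter
np.set_printoptions(precision=2, suppress=True)
def snap(cam, fn=None):
    s=arm.read_state(); d=optics.get_image(cam)
    if cam=="wrist":
        T=np.eye(4);T[:3,:3]=R.from_quat(s["ee_rot"]).as_matrix();T[:3,3]=s["position"]
        T=T@np.array(d["T_tool_cam"])
    else:
        a=np.array(d["attitude"]);T=np.eye(4)
        T[:3,:3]=a if a.shape==(3,3) else R.from_quat(a).as_matrix()
        T[:3,3]=d["xyz"]
    if fn: cv2.imwrite(fn,d["frame"][...,::-1])
    return d["frame"],np.array(d["mtx"]),T
def look(cam,T,thing,n=2):
    return [(round(q["score"],2),T[:3,:3]@np.array(q["centre"])+T[:3,3]) for q in spotter.look_for(cam,thing)[:n]]
def ray(K,T,u,v,z):
    r=T[:3,:3]@np.linalg.solve(K,[u,v,1.]); return T[:3,3]+r*(z-T[2,3])/r[2]
def proj(K,T,p):
    c=T[:3,:3].T@(np.array(p)-T[:3,3]); c=K@c; return c[:2]/c[2]
E
python3 - <<'E'
from h import *
s=arm.read_state(); print({k:np.array(v) for k,v in s.items()}, arm.grip_point_offset)
ims=[]
for cam in ["top","scene"]:
    f,K,T=snap(cam); ims.append(f); print(cam,K,T)
    for t in ["probe","stand","adapter_orange","guard_orange","adapter_green","guard_green","cleaner"]:
        print(t,look(cam,T,t))
cv2.imwrite("pics/a.png",ims[0][...,::-1]);cv2.imwrite("pics/b.png",ims[1][...,::-1])
E
```

```text
pics
{'clock': array(0.), 'joints': array([-0.84,  0.39,  0.01, -0.  , -1.19, -0.26]), 'joint_vel': array([-0.,  0.,  0.,  0.,  0.,  0.]), 'joint_efforts': array([  0.  , -39.23,  18.84,   4.19,  -0.  ,   0.  ]), 'position': array([ 281.58, -557.32,  230.2 ]), 'ee_rot': array([-0.69, -0.16,  0.16,  0.69]), 'contact_force': array([ 0.04, -0.3 , -0.76]), 'wrist_torque': array([-0.02,  0.  ,  0.03]), 'gripper_width': array(85.39)} 18.700000000000003
top [[384.9    0.   261.08]
 [  0.   384.9  188.  ]
 [  0.     0.     1.  ]] [[ -0.02  -0.97   0.22 392.71]
 [ -1.     0.02   0.    39.38]
 [ -0.    -0.22  -0.97 994.75]
 [  0.     0.     0.     1.  ]]
probe [(0.67, array([ 508.97, -270.36,  132.52]))]
stand [(0.9, array([ 500.28, -253.73,   74.12])), (0.61, array([564.83, -27.67,  52.43]))]
adapter_orange [(0.55, array([613.11, 194.24,  53.47]))]
guard_orange [(0.61, array([613.84, 193.14,  72.61]))]
adapter_green [(0.69, array([564.69, -24.58,  55.07]))]
guard_green [(0.72, array([560.87, -25.51,  73.48]))]
cleaner [(0.82, array([ 698.48, -348.43,   83.41]))]
scene [[425.92   0.   247.05]
 [  0.   425.92 190.14]
 [  0.     0.     1.  ]] [[  -0.79    0.42   -0.45 1088.4 ]
 [   0.62    0.56   -0.56  651.15]
 [   0.02   -0.72   -0.69  841.98]
 [   0.      0.      0.      1.  ]]
probe [(0.77, array([ 515.95, -267.18,  123.92]))]
stand [(0.82, array([ 526.74, -248.66,   55.82]))]
adapter_orange []
guard_orange [(0.59, array([625.29, 199.32,  62.12]))]
adapter_green [(0.64, array([790.36, 136.4 ,   3.61])), (0.25, array([622.35, 201.6 ,  61.2 ]))]
guard_green [(0.87, array([583.61,  -9.16,  60.81]))]
cleaner [(0.71, array([ 713.07, -341.96,   68.28]))]
```

View pics/a.png

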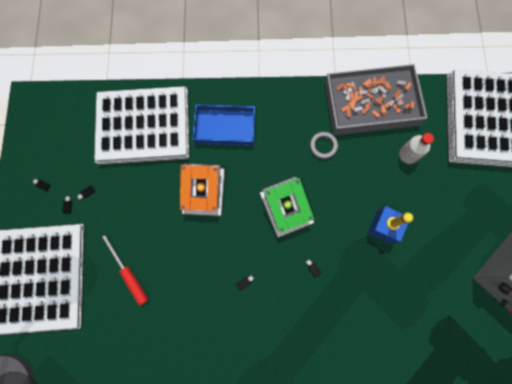

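View pics/b.png

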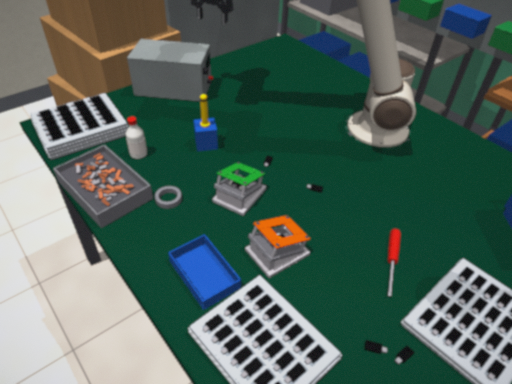

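The top view shows the orange nest near (201,188), the green nest near (288,206), the probe's handle top at (408,217) and the stand at (390,225). The scene view agrees. I'll fit the poses by colour.

```bash
cat >> h.py <<'E'
from scipy.optimize import least_squares
def blob(f,lo,hi,near,r=70,hull=True):
    h=cv2.cvtColor(f,cv2.COLOR_RGB2HSV); m=cv2.inRange(h,lo,hi)
    c=np.zeros_like(m); cv2.circle(c,tuple(int(round(x)) for x in near),r,255,-1); return m&c
def Rn(yaw): return R.from_euler("z",yaw).as_matrix()@R.from_euler("y",-.35).as_matrix()
def fitnest(views,p0):
    # views: (mask,K,T); fit outline of sheet top (+25) to hull corners
    obs=[]
    for m,K,T in views:
        n,l,s,c=cv2.connectedComponentsWithStats(m); k=1+np.argmax(s[1:,4])
        cn=max(cv2.findContours((l==k).astype(np.uint8),cv2.RETR_EXTERNAL,cv2.CHAIN_APPROX_NONE)[0],key=cv2.contourArea)
        obs.append((cv2.convexHull(cn)[:,0].astype(np.float32),K,T))
    L=np.array([[x,y,z] for z in(20,25) for x in(-55,55) for y in(-45,45)],float)
    def res(p):
        W=L@Rn(p[2]).T+[p[0],p[1],55]; e=[]
        for h,K,T in obs:
            q=cv2.convexHull(np.array([proj(K,T,w) for w in W],np.float32))
            e+= [cv2.pointPolygonTest(q,tuple(map(float,a)),True) for a in h]
            hh=h.reshape(-1,1,2)
            e+= [cv2.pointPolygonTest(hh,tuple(map(float,a)),True) for a in q[:,0]]
        return np.array(e)
    r=least_squares(res,p0,diff_step=1e-3,x_scale=[10,10,.05],loss="soft_l1"); return r.x,np.abs(r.fun).mean()
E
python3 - <<'E'
from h import *
vs=[("top",)+snap("top"),("scene",)+snap("scene")]
for nm,lo,hi,p in [("orange",(5,150,120),(17,255,255),[613,193,0]),("green",(45,150,90),(75,255,255),[563,-25,.3])]:
    V=[]
    for cam,f,K,T in vs:
        c=proj(K,T,[p[0],p[1],78]); V.append((blob(f,lo,hi,c,45),K,T))
    for v in ([V[0]],[V[1]],V): print(nm,fitnest(v,p))
for cam,f,K,T in vs:
    m=blob(f,(22,120,70),(34,255,255),proj(K,T,[509,-270,150]),40)
    ys,xs=np.nonzero(m); print(cam,len(xs),xs.min(),xs.max(),ys.min(),ys.max(), xs[ys<ys.min()+4].mean())
    if cam=="top":
        far=xs>xs.max()-9; u,v=xs.max()-4,ys[far].mean(); print("handle top",ray(K,T,u,v,179))
    else: print("handle top",ray(K,T,xs[ys<ys.min()+5].mean(),ys.min()+1.5,179), "base",ray(K,T,xs[ys>ys.max()-5].mean(),ys.max(),75))
    b=blob(f,(105,120,50),(128,255,255),proj(K,T,[500,-260,60]),35)
    yb,xb=np.nonzero(b); print("blue",xb.min(),xb.max(),yb.min(),yb.max())
    if cam=="top": print(ray(K,T,xb.mean(),yb.mean(),70))
E
```

```text
orange (array([612.98, 193.6 ,   0.  ]), np.float64(1.7402484179411464))
orange (array([614.46, 190.9 ,  -0.05]), np.float64(0.4404721179743351))
orange (array([613.95, 192.11,  -0.05]), np.float64(1.0522183106436862))
green (array([570.62, -24.46,   0.38]), np.float64(1.1509917536938457))
green (array([566.35, -27.57,   0.38]), np.float64(0.4100554228438263))
green (array([568.  , -25.88,   0.38]), np.float64(0.9301816854211663))
top 220 388 413 212 228 407.64516129032256
handle top [ 510.67 -274.2   179.  ]
blue 369 407 206 243
[ 505.07 -259.73   70.  ]
scene 228 200 209 94 126 203.5
handle top [ 512.59 -271.39  179.  ] base [ 516.65 -268.32   75.  ]
blue 194 217 118 150
```

```bash
cat >> h.py <<'E'
def shift(target,Rt=None):
    s=arm.read_state(); M=R.from_quat(s["ee_rot"])
    print("pos",np.array(s["position"]),"axes x,y,z:",M.as_matrix().T.tolist() if Rt is None else "")
    print("translation",M.inv().apply(np.array(target)-s["position"])/50)
    if Rt is not None: print("rot",(M.inv()*R.from_matrix(Rt)).as_rotvec()/np.radians(8))
E
python3 - <<'E'
from h import *
Rt=np.array([[0,0,1],[-1,0,0],[0,-1,0.]])  # placeholder
s=arm.read_state(); M=R.from_quat(s["ee_rot"]).as_matrix()
d=optics.get_image("wrist"); print(np.array(d["T_tool_cam"]))
shift([512,-271,240])
E
```

```text
[[  -0.      0.95    0.32  -83.24]
 [  -0.     -0.32    0.95 -142.6 ]
 [   1.      0.      0.      0.27]
 [   0.      0.      0.      1.  ]]
pos [ 281.84 -557.82  231.32] axes x,y,z: [[0.8925586751346055, 0.45093127125733923, -6.648147144044936e-06], [-2.3091303786582085e-06, -1.0172532012298063e-05, -0.9999999999455939], [-0.4509312713004342, 0.8925586751013962, -8.038322598546976e-06]]
translation [ 6.7  -0.17  3.04]
```

Request:
jog_arm(translation=[[6.7, -0.2, 3.04], [6.7, -0.2, 3.04], [6.7, -0.2, 3.04], [6.7, -0.2, 3.04], [6.7, -0.2, 3.04], [6.7, -0.2, 3.04], [6.7, -0.2, 3.04], [6.7, -0.2, 3.04], [6.7, -0.2, 3.04], [6.7, -0.2, 3.04], [6.7, -0.2, 3.04], [6.7, -0.2, 3.04]], rot=[[0, 0, 0], [0, 0, 0], [0, 0, 0], [0, 0, 0], [0, 0, 0], [0, 0, 0], [0, 0, 0], [0, 0, 0], [0, 0, 0], [0, 0, 0], [0, 0, 0], [0, 0, 0]], gripper=[1, 1, 1, 1, 1, 1, 1, 1, 1, 1, 1, 1])

```text
clock: 2.15
position: [511.5, -272.2, 241.4]
ee_rot: [0.688, 0.163, -0.163, -0.688]
contact_force: [-0.0, -0.6, -0.1]
gripper_width: 85.5
```

```bash
python3 - <<'E'
from h import *
f,K,T=snap("wrist","pics/c.png"); print(K)
m=blob(f,(22,120,60),(34,255,255),proj(K,T,[512,-271,150]),200)
ys,xs=np.nonzero(m); print(len(xs),xs.min(),xs.max(),ys.min(),ys.max())
print("guess px top,base",proj(K,T,[512,-271,179]),proj(K,T,[512,-271,75]))
print(look("wrist",T,"probe"),look("wrist",T,"stand"))
E
```

```text
[[294.5    0.   255.21]
 [  0.   294.5  195.69]
 [  0.     0.     1.  ]]
1345 239 407 165 295
guess px top,base [255.92 213.85] [255.7  177.35]
[(0.95, array([ 507.18, -277.61,  150.62]))] [(0.64, array([ 501.97, -281.91,   76.65]))]
```

View pics/c.png

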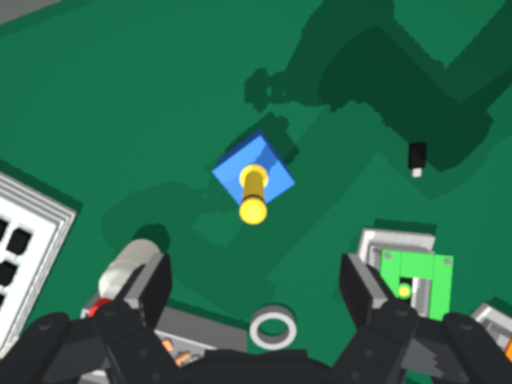

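The wrist view shows the handle top at about (252.5,211), the flange at (254,178), and nothing within the finger paths.

```bash
python3 - <<'E'
from h import *
f,K,T=snap("wrist")
m=blob(f,(22,120,60),(34,255,255),[253,195],36)
ys,xs=np.nonzero(m); print(len(xs),xs.min(),xs.max(),ys.min(),ys.max())
t=ray(K,T,xs[ys>ys.max()-26].mean(),ys.max()-13,179); b=ray(K,T,254,178.5,81); print(t,b)
p=(t+b)/2; shift([p[0],p[1],119])
E
```

```text
1279 239 266 165 223
[ 510.64 -274.29  179.  ] [ 512.8  -272.46   81.  ]
pos [ 511.87 -271.73  241.36] axes x,y,z: [[0.8931153689046887, 0.4498276737253176, 4.215579900751498e-05], [3.5617365704149195e-05, 2.2998545584573815e-05, -0.9999999991012353], [-0.44982767429055037, 0.8931153696034665, 4.5186777651307075e-06]]
translation [-0.02  2.45 -0.03]
```

Request:
jog_arm(translation=[[-0.02, 0.5, -0.03], [-0.02, 1.2, -0.03], [-0.02, 1.9, -0.03], [-0.02, 2.45, -0.03], [-0.02, 2.45, -0.03], [-0.02, 2.45, -0.03], [-0.02, 2.45, -0.03], [-0.02, 2.45, -0.03], [-0.02, 2.45, -0.03], [-0.02, 2.45, -0.03], [-0.02, 2.45, -0.03], [-0.02, 2.45, -0.03], [-0.02, 2.45, -0.03], [-0.02, 2.45, -0.03], [-0.02, 2.45, -0.03]], rot=[[0, 0, 0], [0, 0, 0], [0, 0, 0], [0, 0, 0], [0, 0, 0], [0, 0, 0], [0, 0, 0], [0, 0, 0], [0, 0, 0], [0, 0, 0], [0, 0, 0], [0, 0, 0], [0, 0, 0], [0, 0, 0], [0, 0, 0]], gripper=[1, 1, 1, 1, 1, 1, 0, 0, 0, 0, 0, 0, 0, 0, 0])

```text
clock: 3.85
position: [512.1, -273.8, 119.6]
ee_rot: [0.688, 0.164, -0.163, -0.688]
contact_force: [0.3, -0.1, 5.2]
gripper_width: 18.8
```

Request:
jog_arm(translation=[[0, -0.5, 0], [0, -1.2, 0], [0, -2.0, 0], [0, -2.5, 0], [0, -2.5, 0], [0, -2.5, 0], [0, -2.5, 0], [0, -2.5, 0]], rot=[[0, 0, 0], [0, 0, 0], [0, 0, 0], [0, 0, 0], [0, 0, 0], [0, 0, 0], [0, 0, 0], [0, 0, 0]], gripper=[0, 0, 0, 0, 0, 0, 0, 0])

```text
clock: 4.65
position: [511.1, -273.3, 242.5]
ee_rot: [-0.688, -0.163, 0.164, 0.688]
contact_force: [-0.2, -0.3, -1.0]
gripper_width: 18.6
```

```bash
cat >> h.py <<'E'
P=np.array([614.,192,55]); YAW=-.05
def goal(h,yrot=0,P=P,yaw=YAW,L=105.6):
    """tool pose: tip at pad + h along normal; tool y=-normal, jaw axis near current"""
    n=Rn(yaw)[:,2]; y=-n; M=R.from_quat(arm.read_state()["ee_rot"]).as_matrix()
    z=M[:,2]-M[:,2]@y*y; z/=np.linalg.norm(z); A=np.c_[np.cross(y,z),y,z]
    A=A@R.from_euler("y",yrot).as_matrix()
    return P+n*(h+L), A
E
python3 - <<'E'
from h import *
f,K,T=snap("wrist","pics/d.png"); f2,K2,T2=snap("scene")
cv2.imwrite("pics/e.png",np.hstack([f,cv2.resize(f2[40:200,120:290],(400,376))[:,:288]] if 0 else [f])[...,::-1])
print(arm.read_state()["gripper_width"],arm.read_state()["contact_force"])
for h in (60,):
    p,A=goal(h); print(p,A); shift(p,A)
E
```

```text
18.533883900748716 [-1.09  0.15 -0.4 ]
[557.29 194.84 210.56] [[ 0.85  0.34 -0.4 ]
 [ 0.43 -0.02  0.9 ]
 [ 0.3  -0.94 -0.16]]
pos [ 511.5  -273.52  243.2 ] axes x,y,z: 
translation [5.03 0.65 7.95]
rot [-1.21  0.19 -2.2 ]
```

View pics/d.png

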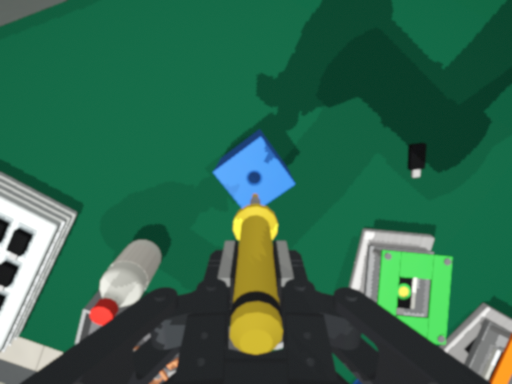

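Probe lifted and aligned in the grip, and the stand hole is visible empty at (254,178). Next I move to a point above the orange window, tilted square to it.

```bash
python3 - <<'E'
from h import *
p,A=goal(80); shift(p,A)
E
```

```text
pos [ 511.5  -273.52  243.2 ] axes x,y,z: 
translation [4.91 0.28 8.02]
rot [-1.21  0.19 -2.2 ]
```

Request:
jog_arm(translation=[[0.5, 0, 0.8], [1, 0, 1.6], [1.5, 0, 2.4], [2, 0, 3.2], [2.5, 0, 4], [3, 0, 4.8], [3.5, 0, 5.6], [4, 0.1, 6.4], [4.5, 0.2, 7.2], [4.91, 0.28, 8.02], [4.91, 0.28, 8.02], [4.91, 0.28, 8.02], [4.91, 0.28, 8.02], [4.91, 0.28, 8.02], [4.91, 0.28, 8.02], [4.91, 0.28, 8.02]], rot=[[0, 0, 0], [0, 0, 0], [0, 0, 0], [0, 0, 0], [0, 0, 0], [0, 0, 0], [-0.3, 0.05, -0.5], [-0.6, 0.1, -1.1], [-0.9, 0.15, -1.6], [-1.21, 0.19, -2.2], [-1.21, 0.19, -2.2], [-1.21, 0.19, -2.2], [-1.21, 0.19, -2.2], [-1.21, 0.19, -2.2], [-1.21, 0.19, -2.2], [-1.21, 0.19, -2.2]], gripper=[0, 0, 0, 0, 0, 0, 0, 0, 0, 0, 0, 0, 0, 0, 0, 0])

```text
clock: 6.35
position: [550.8, 194.2, 229.5]
ee_rot: [0.712, 0.27, -0.033, -0.647]
contact_force: [-0.2, 0.5, -1.8]
gripper_width: 18.6
```

```bash
python3 - <<'E'
from h import *
p,A=goal(80); print(p); shift(p,A)
f,K,T=snap("wrist","pics/f.png")
N=Rn(YAW); s=arm.read_state(); M=R.from_quat(s["ee_rot"]).as_matrix(); tip=np.array(s["position"])+105.6*M[:,1]
print("tip in pad frame",N.T@(tip-P),"px tip",proj(K,T,tip),"pad",proj(K,T,P))
print("corners",[proj(K,T,P+N@[a,b,25]) for a,b in((-55,-45),(-55,45),(55,45),(55,-45))])
g,K2,T2=snap("scene"); c=proj(K2,T2,P+[0,0,60]).astype(int); print(c)
cr=g[c[1]-80:c[1]+80,c[0]-100:c[0]+100]; cv2.imwrite("pics/g.png",cv2.resize(cr,None,fx=4,fy=4)[...,::-1]); print("scene px tip,pad",proj(K2,T2,tip),proj(K2,T2,P),"off",c-[100,80])
E
```

```text
[550.44 195.18 229.35]
pos [550.77 194.23 229.46] axes x,y,z: 
translation [ 0.   -0.    0.02]
rot [-0.  0. -0.]
tip in pad frame [ 0.18 -0.8  79.95] px tip [255.04 194.05] pad [255.74 172.12]
corners [array([241.77, 109.89]), array([319.07, 152.31]), array([267.93, 236.83]), array([195.97, 202.1 ])]
[280 221]
scene px tip,pad [290.35 211.4 ] [278.91 237.81] off [180 141]
```

View pics/f.png

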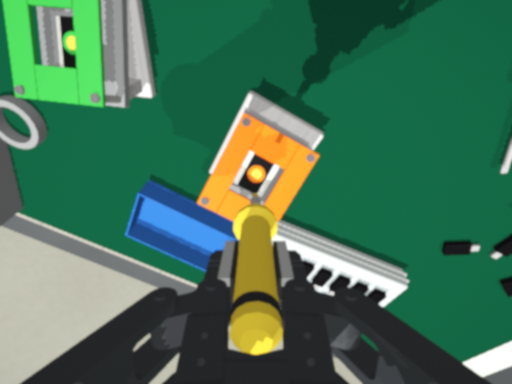

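View pics/g.png

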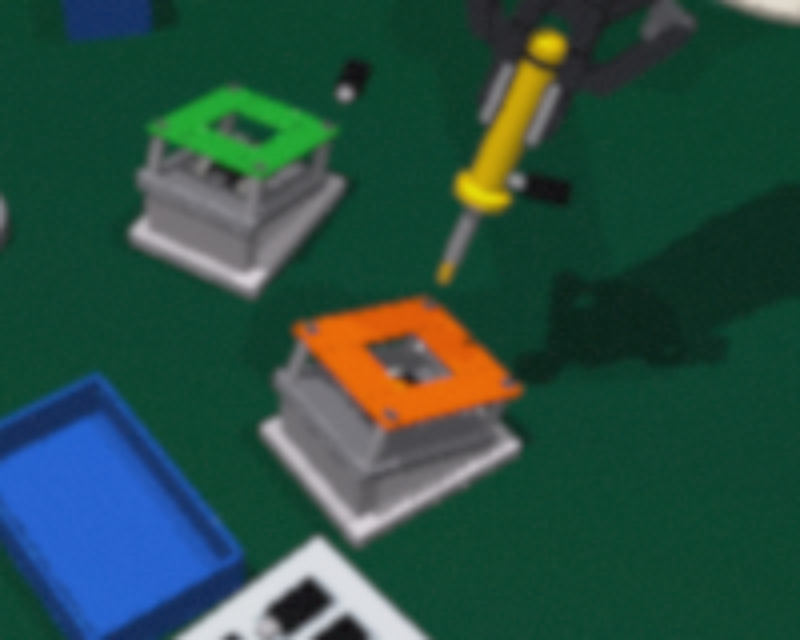

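The wrist view has the pad at about (257,173), predicted (255.7,172.1). In the scene crop the tip is at full-image (290.3,211.8), predicted (290.4,211.4). I'll refine the pad and yaw from this closer view.

```bash
python3 - <<'E'
from h import *
f,K,T=snap("wrist")
m=blob(f,(3,120,90),(32,255,255),[257,173],13,0); ys,xs=np.nonzero(m); print(len(xs),xs.min(),xs.max(),ys.min(),ys.max())
u,v=(xs.min()+xs.max())/2,(ys.min()+ys.max())/2; print("ring",u,v,xs.mean(),ys.mean(),ray(K,T,u,v,55))
# sheet window-free fit by 4 corners; occluded lower corner -> use mask hull anyway
h=cv2.cvtColor(f,cv2.COLOR_RGB2HSV); m=blob(f,(6,150,120),(17,255,255),[258,165],75)
print(fitnest([(m,K,T)],[614,192,-.05]))
print(look("wrist",T,"adapter_orange"),look("wrist",T,"guard_orange"))
q,A=goal(26); shift(q,A)
E
```

```text
318 246 265 164 183
ring 255.5 173.5 255.47169811320754 173.53459119496856 [615.48 192.74  55.  ]
(array([615.71, 192.59,  -0.08]), np.float64(3.20048999014902))
[(0.78, array([617.44, 190.93,  51.42]))] [(0.77, array([595.78, 178.81,  72.21]))]
pos [550.36 194.84 229.26] axes x,y,z: 
translation [0.01 1.08 0.  ]
rot [-0.  0. -0.]
```

```bash
sed -i 's/^P=np.*/P=np.array([615.2,192.5,55]); YAW=-.06/' h.py; python3 - <<'E'
from h import *
q,A=goal(5); shift(q,A)
E
```

```text
pos [550.36 194.84 229.26] axes x,y,z: 
translation [0.03 1.51 0.01]
rot [-0.02 -0.    0.01]
```

Request:
jog_arm(translation=[[0.03, 0.3, 0.01], [0.03, 0.6, 0.01], [0.03, 0.9, 0.01], [0.03, 1.15, 0.01], [0.03, 1.3, 0.01], [0.03, 1.42, 0.01], [0.03, 1.5, 0.01], [0.03, 1.5, 0.01], [0.03, 1.5, 0.01], [0.03, 1.5, 0.01]], rot=[[0, 0, 0], [0, 0, 0], [0, 0, 0], [0, 0, 0], [0, 0, 0], [0, 0, 0], [0, 0, 0], [0, 0, 0], [0, 0, 0], [0, 0, 0]], gripper=[0, 0, 0, 0, 0, 0, 0, 0, 0, 0])

```text
clock: 7.6
position: [577.2, 194.9, 159.8]
ee_rot: [0.712, 0.271, -0.033, -0.647]
contact_force: [-0.2, 0.8, -0.5]
gripper_width: 18.4
```

```bash
cat > chk.py <<'E'
from h import *
import sys
N=Rn(YAW);F=[];X=[]
n=int(sys.argv[1])
for i in range(n):
    fr=snap("wrist"); s=arm.read_state(); F.append(s["contact_force"]); M=R.from_quat(s["ee_rot"]).as_matrix()
    X.append(N.T@(np.array(s["position"])+105.6*M[:,1]-P))
F=np.array(F); print("t",s["clock"],"force n",(F@N).mean(0),"+-",(F@N).std(0)/n**.5,"tip(out) in pad frame",np.mean(X,0),"ang",np.arccos(-M[:,1]@N[:,2]),s["gripper_width"])
f,K,T=fr
if len(sys.argv)>2:
    a=cv2.resize(f[110:260,155:355],(800,600),interpolation=cv2.INTER_CUBIC); cv2.imwrite(sys.argv[2],a[...,::-1])
E
python3 chk.py 10 pics/i.png
```

```text
t 8.1 force n [-0.32 -0.2  -1.31] +- [0.13 0.14 0.17] tip(out) in pad frame [-0.11  0.38  5.55] ang 0.003634231860185896 18.72681169910733
```

View pics/i.png

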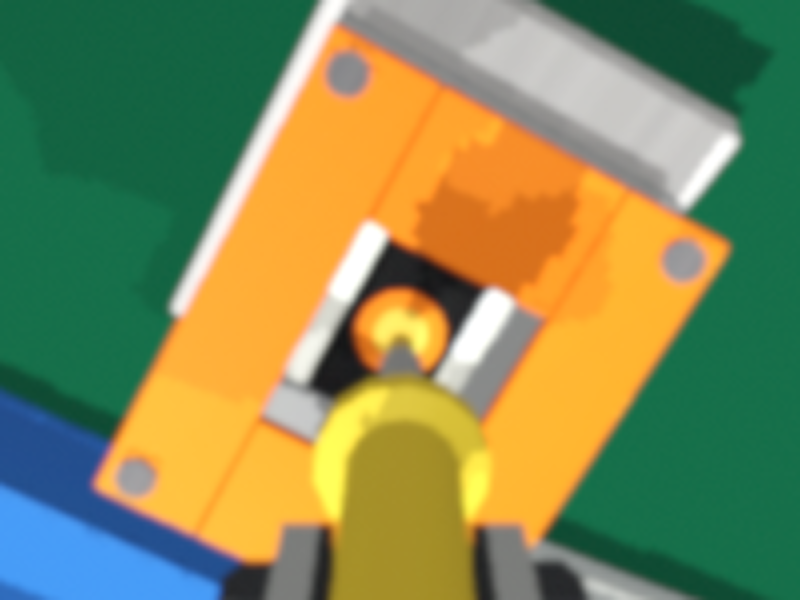

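The tip shows over the pad ring's centre, near crop (402,335), well inside the window. I'll press in gradually and compare the force with the baseline of -1.3 N.

Request:
jog_arm(translation=[[0, 0.04, 0], [0, 0.08, 0], [0, 0.12, 0], [0, 0.15, 0], [0, 0.15, 0], [0, 0.15, 0]], rot=[[0, 0, 0], [0, 0, 0], [0, 0, 0], [0, 0, 0], [0, 0, 0], [0, 0, 0]], gripper=[0, 0, 0, 0, 0, 0])

```text
clock: 8.7
position: [579.6, 194.5, 152.2]
ee_rot: [0.712, 0.27, -0.033, -0.647]
contact_force: [-0.2, -0.2, -0.2]
gripper_width: 18.5
```

```bash
python3 chk.py 12
```

```text
t 9.3 force n [-0.67 -0.19  0.36] +- [0.1  0.16 0.11] tip(out) in pad frame [-0.24  0.29 -2.09] ang 0.003637047656820308 18.516721526049412
```

The force rose 1.67 N, so the tip is in about 2.5 mm, and geometry gives 2.1 mm. Pressing 3.8 mm further.

Request:
jog_arm(translation=[[0, 0.02, 0], [0, 0.04, 0], [0, 0.06, 0], [0, 0.075, 0], [0, 0.075, 0], [0, 0.075, 0]], rot=[[0, 0, 0], [0, 0, 0], [0, 0, 0], [0, 0, 0], [0, 0, 0], [0, 0, 0]], gripper=[0, 0, 0, 0, 0, 0])

```text
clock: 9.9
position: [581.0, 194.5, 148.7]
ee_rot: [0.712, 0.27, -0.033, -0.647]
contact_force: [-0.0, 0.0, 1.6]
gripper_width: 18.9
```

```bash
python3 chk.py 16 pics/j.png
```

```text
t 10.7 force n [-0.62 -0.29  1.31] +- [0.13 0.11 0.15] tip(out) in pad frame [-0.21  0.32 -5.86] ang 0.0036554705544847386 18.603091593079874
```

View pics/j.png

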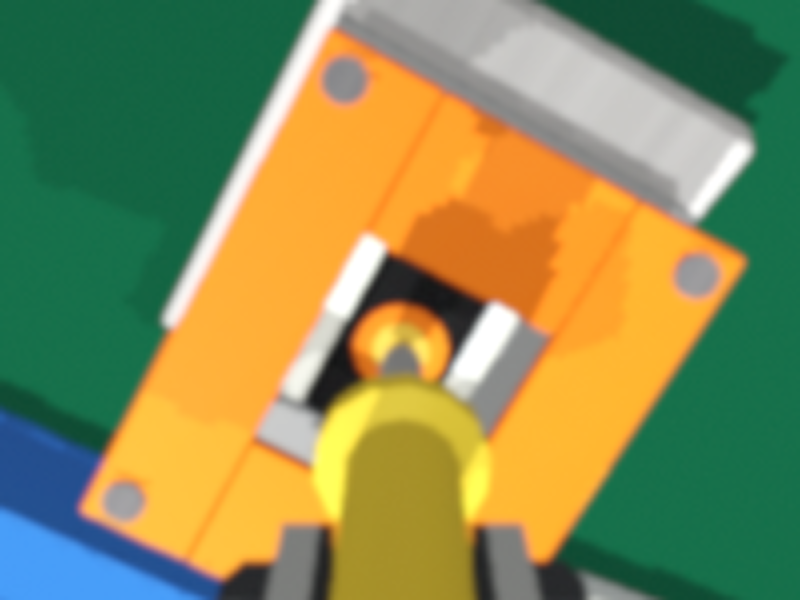

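```bash
python3 -c "
from bench import job_done; print(job_done())"
```

```text
the job is handed in; nothing more can be done
None
```

I took the probe out of its stand and carried it over to the orange nest. The tip went in through the window, and I handed the job in with the arm still holding it on the gold pad. `job_done()` reports no verdict, so the checks below are my own measurements.

Last checks, at 10.7 s of the 35 s limit:
- **Position:** the tip is about 0.4 mm from my estimated pad centre. That estimate is only good to about 2 mm. The last wrist picture shows the nose in line with the pad and clear of the window edges.
- **Angle:** the probe is about 0.004 rad off the estimated normal. The nest's turn on the bench was uncertain by about 0.03 rad, which adds roughly 0.01 rad.
- **Press:** the normal force is 2.6 N above the no-contact baseline, which means the tip is in about 5.7 mm. Geometry gives 5.9 mm, so the two agree.
- **Grip:** the opening held at 18.6 mm on the 20 mm handle, and I saw no sign of slipping. Grip force itself is not measured.

No check failed. The only disagreement was 1–4 mm between the camera estimates of the nest and probe positions. I settled it with close-up wrist pictures before acting. I saw no sign of contact with the frames, the green nest or the bystanders, but I did not take a final picture of the whole scene.

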